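# Take the intake filter out of the amplifier for washing

### The job

The amplifier's air filter is due for a wash: turn both turn buttons aside until they are fully clear of the filter, then lift the filter, which has a bar handle, out of the top of the amplifier. Lay it flat in the white wash tray, handle up, setting it down gently rather than dropping it, with both buttons left turned aside. Leave the scrub brush, the screwdriver, the jar and the computer power supply where they are.

Things in the scene. Friction and masses are not known exactly. Their poses are not given: they have to be found in the camera images.
- amplifier: Dark steel case 220 (x) x 300 (y) x 90 mm tall, immovable, on the left or right half of the bench, yaw within 0.35 rad. Origin at the centre of its underside, z up; front plate with knobs (16 mm proud) on its -x side. Its top face, 90 mm up, has a centred opening 126 (x) x 186 (y) mm with a ledge 12 mm down that carries the filter; two fans below.
- filter: Air filter: aluminium-framed mesh panel 120 (x) x 180 (y) x 12 mm, 0.25 to 0.5 kg, bar handle on top. Origin at the centre of its underside, z up through the handle. It lies loose in the amplifier's opening, axes along the amplifier's, 3 mm play all round, top flush with the amplifier's top face; both turn buttons stand over its short edges until turned aside.
- filter_handle (a point): Centre of the handle's bar: on the filter's centre line, 44 mm above the filter's underside (32 mm above its top). The bar is 82 mm long along the filter's y, 10 mm wide (x), 12 mm tall, on two 10 mm posts 36 mm to either side of the centre; 26 mm free height below the bar.
- button_left (a joint): Turn button at the amplifier's +y end, rad. 0: arm points squarely in over the filter; positive: anticlockwise from above. Turns either way to 2.9 with light friction (0.04 N m), stays where left, starts within 0.25 of 0. Clear of the filter beyond 1.25 either way; 1.57 lies along its edge. Bar 64 long, 18 wide, 5 mm thick, underside 2 mm over the top face; pivot 48 mm from inner tip.
- button_left_pivot (a point): Pivot of the left button, at the height of its underside, 2 mm above the amplifier's top face: on the amplifier's y axis, 112 mm from its centre (22 mm outside the filter's edge). The point turns with the button: its x points along the arm to the inner tip, z up.
- button_left_fin (a point): Middle of the top edge of the left button's fin, 25 mm above the amplifier's top face, 27 mm from the pivot along the arm. The fin is 32 mm long along the arm (11 to 43 mm from the pivot), 8 mm thick and stands 18 mm above the 5 mm bar. x along the arm to its tip, z up.
- button_right (a joint): Turn button at the amplifier's -y end, radians: the same part and the same sense of values as the left one (0 straight in over the filter, positive anticlockwise from above, clear of the filter from 1.25 either way).
- button_right_pivot (a point): Pivot of the right button, 2 mm above the amplifier's top face, 112 mm from the amplifier's centre towards its -y side; x along the arm to its inner tip, z up.
- button_right_fin (a point): Middle of the top edge of the right button's fin, as for the left one.
- tray: White plastic wash tray, loose, 0.8 kg, inside 180 (x) x 240 (y) mm, walls and floor 5 mm, 45 mm tall, narrow rim (202 x 262 mm over it). Origin at the centre of its underside, y along its long side, z up. It stands on the half of the bench where the amplifier does not, yaw within 0.3 rad.
- scrub_brush: Bystander: wooden scrubbing brush 60 x 150 x 47 mm lying bristles down beyond the work. Origin at the centre of its underside.
- screwdriver: Bystander: screwdriver with black handle, 200 mm long, lying beyond the work. Origin under its middle.
- soap_jar: Bystander: closed jar with white cap, 72 mm across, 100 mm tall, standing to the right. Origin at the centre of its underside.
- pc_supply: Bystander: computer power supply, steel box 140 x 150 x 86 mm with a fan grille on top, standing to the left. Origin at the centre of its underside.
There are look-alikes about, which are no part of the job. Of the things like the filter, leave any that is black; of the rest the smaller one is meant.

How it is judged:
By the outcome, as a careful person would: the job done as asked, in the order asked, and still so for the second after the job is handed in, with the robot touching nothing.
It also fails if it takes over 72 s, if anything falls off the work surface, if the arm or the gripper's body presses on something with over 40 N, if the wrist force passes 120 N, or if a joint passes its speed limit or range.

### The arm

A 7-joint arm with a two-finger parallel gripper is mounted at the origin on the work surface. World frame = base frame: x ahead of the robot, y to its left, z up, the work surface at z = 0. Lengths are in m, angles in rad, forces in N, time in s.
With the tool pointing down it reaches from about 0.425 to 0.875 m from the base axis. Payload 8.4 kg.
Tool frame: the origin (TCP) lies on the front face of the gripper's body, between the roots of the fingers; the fingertips stand 73 mm ahead of it and the grasp point (between the pads) lies 54 mm ahead of it; z points along the fingers, y is the line along which they close (so a half turn about z gives the same grasp; the last joint's range is limited). The gripper opens to 85 mm and grips with 20 to 120 N. Pads are 22 mm wide; open, the fingers measure 114 mm over their backs; the gripper's body (76 mm by 85 mm) begins 54 mm behind the grasp point. The pads swing forward as they close: fully open they stand 13 mm farther back than shut.
Start: joints at [-1.402, 0.333, 0.04, 1.465, -0.013, 1.343, -0.059], TCP at [0.172, 0.627, 0.304] pointing down, gripper open.
Joint ranges: [-2.58, 2.58], [-0.38, 2.09], [-1.3, 1.39], [0.25, 2.4], [-1.5, 4.64], [0.08, 2.09], [-2.65, 2.65]. Speed limits (rad/s): [2.22, 2.22, 2.79, 2.79, 3.14, 3.14, 3.14].

### API

Orientations are given as a unit quaternion [w, x, y, z].
In Python, from station import ctrl, vision, workorder gives the robot as it stands.
- The arm moves only by the shell command python3 -m pendant 'ROWS' [FORCE]. ROWS is JSON, a list of rows, each a list of 7 numbers: the shift along the tool's x, y, z in units of 50 mm (1.0 is 50 mm), then the turn, a rotation vector about the tool's x, y, z in units of 8 degrees (1.0 is 8 degrees), then the opening, from 0 (shut) to 1 (fully open). A call has exactly 8 rows; each row shifts and turns the commanded pose from where the row before left it, along the tool's axes as they then stand; what a row does not reach is not made up. A row lasts 1/8 s, in which the tool goes at most 62.5 mm and 10.7 degrees, less where a joint would pass 70% of its speed; a pose out of reach is approached as far as the arm can. A call is refused whole if a number of a shift passes 1 or a number of a turn 1, either way. A call with a gripper value outside its range is refused whole. The fingers move at their own pace and stop on an object; FORCE is the grip in N (left out, the last holds). Time passes only in rows, so rows that do not move let the fingers close, or fill a call up. It gives the time, the measured TCP pose, the force, the opening and the grip force at its end, in the units of the state.
- ctrl.read_state(): the state, without advancing time (a new reading comes with each control period).
- vision.get_image(name): name is "side" or "top"; returns a dict with "color" (420x560x3 uint8, red, green, blue), "depth" (420x560 float32, m along the optical axis (not along the pixel's ray), 0 where there is no reading), "camera_matrix" (3x3 intrinsics, pixels), "distortion" ([k1, k2, p1, p2, k3] as OpenCV has them; the pictures are not rectified), "camera_from_world" (4x4, takes a point from world to camera coordinates). Camera axes: x right, y down, z forward; pixel columns grow to the right and rows downward; lengths in m; the calibration is good to about 2 mm. A picture is of the moment at which its call begins.
- workorder.close_job(): hands the job in; it is judged then, once.
Trained networks look in a picture, given as the dict that the camera call returned (one of the last four; its "shot" number tells which), for a name from the list of things; names that differ only in an ending like _2 or _b are one class to them, and where a whole thing is asked for, a point or a joint stands for the part that bears it (a point fixed in the world has none). Each returns a list of dicts, best first, with "confidence" (0 to 1); they miss things now and then, are a little off and sometimes report something else, mostly with a low value. They report only what shows in the picture. A call takes as long as a camera call. They do not tell look-alikes from the thing itself.
- vision.look_for(name, picture): "at" ([x, y, z] in m, in the coordinates of the camera as it stood for that picture, good to about 4 mm: the middle of the surface that is visible of it).
- vision.mark_of(name, picture): "at" ([x, y, z] in m, in the coordinates of the camera as it stood for that picture, good to about 4 mm: a listed point, or the origin of a listed thing).
The state is a dict: "clock": time; "q": joint angles; "qvel": joint speeds; "joint_torque": joint torques, N m; "ee_pos": TCP position; "eef_rot": TCP orientation; "wrist_force": force on the tool from outside, world axes, zero at the start; "moment": the same for the moment, N m; "grip_width": finger opening in m; "grip_force": force on a finger pad.
Only numpy, scipy, OpenCV 4.12 (cv2) and the standard library are available. Lean on these libraries where they do the work, as an engineer would, in place of code of your own. Each camera call takes 0.05 s, during which the arm holds its last target. There are 200 camera calls.

## Working session

There is one attempt and no reset: what is moved stays moved. The work goes in short steps, Python scripts to look and compute and a shell command to move; the robot and the scene stay as the last step left them, time stands still between calls to the robot, and variables do not carry over. Pictures are saved under pics/ and viewed, at most 10 in all, crops included, and the job is handed in when it is done.

```bash
mkdir -p pics
cat > h.py <<'E'
import numpy as np, cv2
from station import ctrl, vision, workorder
def shot(n,fn=None):
    p=vision.get_image(n)
    if fn: cv2.imwrite('pics/'+fn,p['color'][:,:,::-1])
    return p
def w(p,at):
    T=np.linalg.inv(p['camera_from_world']); return (T@np.r_[at,1])[:3]
def px(p,X):
    T=p['camera_from_world']; c=T[:3,:3]@X+T[:3,3]
    return cv2.projectPoints(c.reshape(1,3),np.zeros(3),np.zeros(3),p['camera_matrix'],np.array(p['distortion']))[0].ravel().round()
def pix2w(p,u,v):
    d=np.median([x for x in p['depth'][v-1:v+2,u-1:u+2].ravel() if x>0])
    n=cv2.undistortPoints(np.array([[[u,v]]],float),p['camera_matrix'],np.array(p['distortion'])).ravel()
    return w(p,np.r_[n*d,d])
E
python3 - <<'E'
from h import *
np.set_printoptions(precision=4,suppress=True)
a=shot('top','t1.png'); b=shot('side','s1.png')
for p,nm in((a,'top'),(b,'side')):
    for n in 'amplifier filter filter_handle button_left_pivot button_left_fin button_right_pivot button_right_fin tray'.split():
        for r in vision.mark_of(n,p):
            X=w(p,r['at']); print(nm,n,round(r['confidence'],2),X,px(p,X))
s=ctrl.read_state(); print(s)
E
```

```text
top amplifier 0.87 [0.5695 0.197  0.0042] [213. 190.]
top filter 0.86 [0.6837 0.5066 0.0063] [115. 154.]
top filter 0.59 [0.5633 0.1992 0.0773] [209. 186.]
top filter 0.59 [0.181  0.3315 0.0046] [165. 318.]
top filter_handle 0.78 [0.5666 0.1974 0.1184] [208. 182.]
top filter_handle 0.77 [0.6817 0.5083 0.0442] [110. 151.]
top filter_handle 0.64 [0.181  0.3358 0.0561] [160. 319.]
top button_left_fin 0.42 [0.5437 0.281  0.1154] [178. 190.]
top button_right_pivot 0.48 [0.5809 0.0855 0.0923] [247. 179.]
top button_right_pivot 0.47 [0.5674 0.2013 0.1221] [206. 182.]
top button_right_fin 0.59 [0.5806 0.1141 0.1177] [237. 177.]
top tray 0.61 [ 0.5397 -0.193   0.0039] [338. 199.]
side amplifier 0.82 [ 0.5587  0.2013 -0.0024] [287. 188.]
side amplifier 0.56 [ 0.7813  0.0788 -0.0021] [363. 200.]
side filter 0.79 [ 0.1748  0.3293 -0.0027] [166. 186.]
side filter 0.75 [0.561  0.1912 0.0825] [288. 172.]
side filter 0.72 [ 0.6775  0.5036 -0.0018] [294. 126.]
side filter 0.16 [0.4503 0.5284 0.0027] [234. 132.]
side filter_handle 0.97 [0.5662 0.1967 0.1218] [289. 161.]
side filter_handle 0.9 [0.176  
[... 321 characters left out ...]
04. 189.]
side button_right_pivot 0.34 [0.5644 0.1972 0.0819] [289. 170.]
side tray 0.72 [ 0.5398 -0.1941 -0.0022] [320. 287.]
side tray 0.45 [0.5801 0.114  0.1156] [301. 180.]
{'clock': 0.9, 'q': array([-1.4022,  0.3332,  0.0399,  1.4654, -0.0134,  1.3433, -0.0585]), 'qvel': array([-0.0014, -0.0017, -0.0007, -0.0009,  0.0023, -0.0004, -0.0021]), 'joint_torque': array([  0.0003, -65.8303,   1.3631, -40.5822,   0.0166,   0.0032,
        -0.    ]), 'ee_pos': array([0.172 , 0.6268, 0.3039]), 'eef_rot': array([-0.    ,  0.1335,  0.991 ,  0.    ]), 'wrist_force': array([-0.3464, -0.5706,  0.103 ]), 'moment': array([-0.0148,  0.006 , -0.0244]), 'grip_force': 0.0, 'grip_width': 0.08549026561630473}
```

```bash
cd pics; python3 -c "
import cv2,numpy as np
a=cv2.imread('t1.png');b=cv2.imread('s1.png')
cv2.imwrite('both.png',cv2.resize(np.vstack([a,b]),None,fx=.71,fy=.71))"
```

```text
(no output)
```

View pics/t1.png

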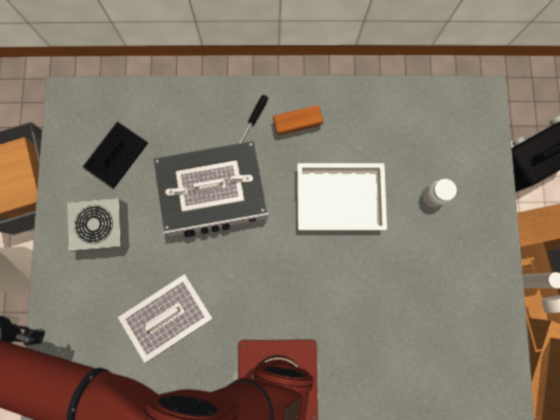

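View pics/s1.png

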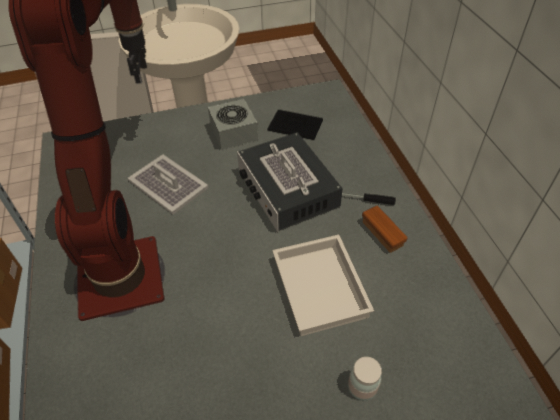

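Candidates for the filter: the black panel at top (115,154), the larger silver panel on the bench at (165,318), and the small silver panel in the amplifier at (208,183). The smaller one that isn't black is the panel in the amplifier, which also has both buttons over it. The tray is at (341,198). Next I check that choice in a crop and measure the yaws.

Run:
```python
from h import *
np.set_printoptions(precision=4,suppress=True)
p=shot('top')
c=p['color']; cv2.imwrite('pics/c1.png',cv2.resize(c[135:245,145:275,::-1],None,fx=5,fy=5,interpolation=cv2.INTER_CUBIC))
K=p['camera_matrix'];D=np.array(p['distortion']);T=np.linalg.inv(p['camera_from_world'])
def onz(uv,z):
    n=cv2.undistortPoints(np.array([uv],float),K,D).ravel(); d=T[:3,:3]@np.r_[n,1]; o=T[:3,3]
    return (o+d*(z-o[2])/d[2])
def rect(m,z):
    pts=cv2.findContours(m.astype(np.uint8),0,2)[0]; k=max(pts,key=cv2.contourArea).reshape(-1,2)
    q=np.array([onz(u,z)[:2] for u in k],np.float32)
    r=cv2.minAreaRect(q); print(r, 'box',cv2.boxPoints(r).tolist())
m=(c.min(2)>130); m[:, :285]=0; m[:,400:]=0; m[:150]=0; m[245:]=0
rect(m,.045)
m=(c.min(2)>95)|((c.max(2)>70)&(c.max(2).astype(int)-c.min(2)>25)); m2=np.zeros_like(m); m2[155:217,170:250]=m[155:217,170:250]
P=[];F=[]
for _ in range(4):
  for cam in('top','side'):
    p=shot(cam)
    for n in 'button_left_pivot button_left_fin button_right_pivot button_right_fin filter_handle filter'.split():
        for r in vision.mark_of(n,p)[:3]:
            X=w(p,r['at'])
            if X[2]>.07 and r['confidence']>.4: print(cam,n,round(r['confidence'],2),X)
```

```text
((0.5451468229293823, -0.19650253653526306), (0.21887993812561035, 0.2716473340988159), 0.14747776091098785) box [[0.43535763025283813, -0.06096101179718971], [0.43605679273605347, -0.3326074481010437], [0.6549360156059265, -0.3320440649986267], [0.6542368531227112, -0.06039762496948242]]
top button_left_pivot 0.59 [0.5459 0.3075 0.0942]
top button_left_fin 0.63 [0.5439 0.2812 0.1151]
top button_right_pivot 0.61 [0.5835 0.0868 0.0925]
top button_right_fin 0.58 [0.5823 0.1165 0.1188]
top filter_handle 0.9 [0.5668 0.1984 0.1199]
top filter_handle 0.47 [0.5463 0.3057 0.0951]
top filter 0.82 [0.5631 0.1975 0.0789]
side button_left_pivot 0.52 [0.5413 0.3057 0.0904]
side button_right_pivot 0.59 [0.5814 0.0912 0.0929]
side button_right_fin 0.47 [0.5803 0.1128 0.1154]
side filter_handle 0.97 [0.5633 0.1965 0.1228]
side filter 0.87 [0.562  0.1966 0.0795]
top button_left_pivot 0.72 [0.5443 0.3053 0.0971]
top button_left_fin 0.48 [0.5441 0.2816 0.1142]
top button_right_pivot 0.67 [0.5818 0.0848 0.0914]
top button_right_fin 0.69 [0.5825 0.1143 0.1162]
top filter_handle 0.8 [0.5649 0.1999 0.1193]
[... 873 characters left out ...]
ter_handle 0.78 [0.5632 0.1929 0.1233]
side filter 0.89 [0.5608 0.1971 0.079 ]
top button_left_pivot 0.64 [0.5463 0.3032 0.0969]
top button_left_fin 0.53 [0.5451 0.2792 0.1127]
top button_right_pivot 0.42 [0.5815 0.0859 0.0924]
top button_right_fin 0.62 [0.5829 0.1142 0.1132]
top filter_handle 0.75 [0.5655 0.195  0.1191]
top filter 0.69 [0.5636 0.1958 0.076 ]
side button_left_pivot 0.65 [0.5444 0.3055 0.0914]
side button_left_fin 0.57 [0.5472 0.2806 0.1155]
side button_right_pivot 0.45 [0.5799 0.0903 0.091 ]
side button_right_fin 0.64 [0.5417 0.3057 0.0905]
side button_right_fin 0.46 [0.5796 0.1135 0.1162]
side filter_handle 0.57 [0.5648 0.1929 0.1221]
side filter 0.87 [0.5607 0.1951 0.0801]
```

View pics/c1.png

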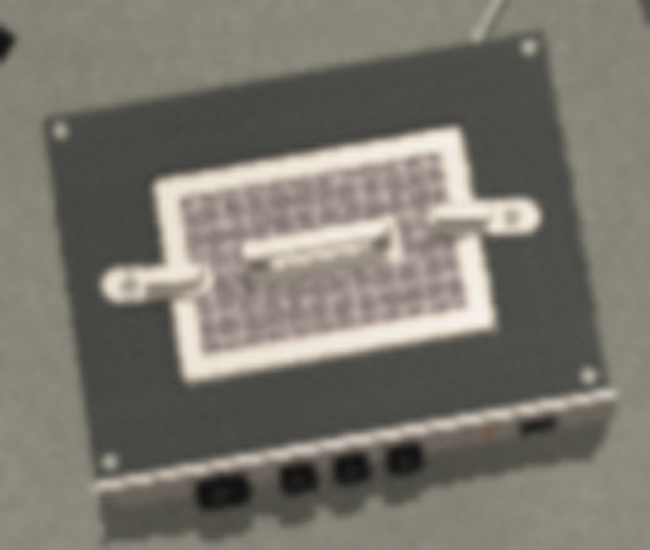

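The crop shows the small silver filter in the amplifier. Both buttons stand over its short edges, with pivots at crop (128,285) and (512,215), so the choice holds. My plan is to grip each fin lightly and swing it about its pivot.

```bash
cat >> h.py <<'E'
from scipy.spatial.transform import Rotation as Ro
def rel(x,y,z,ydeg,s=None):
    """remaining shift (units, present tool axes) and turn (units) to TCP x,y,z, tool down, tool y at ydeg (mod 180)"""
    s=s or ctrl.read_state(); q=s['eef_rot']; R=Ro.from_quat([q[1],q[2],q[3],q[0]])
    d=R.inv().apply(np.array([x,y,z])-s['ee_pos'])/.05
    best=None
    for k in(0,180):
        a=np.radians(ydeg+k); Y=np.array([np.cos(a),np.sin(a),0]);Z=np.array([0,0,-1.]);X=np.cross(Y,Z)
        v=np.degrees((R.inv()*Ro.from_matrix(np.c_[X,Y,Z])).as_rotvec())/8
        if best is None or np.linalg.norm(v)<np.linalg.norm(best): best=v
    print('t %.2f shift'%s['clock'],d.round(3),'turn',best.round(2),'pos',s['ee_pos'].round(4),'F',s['wrist_force'].round(1),'g',round(s['grip_width'],4),round(s['grip_force'],1))
E
python3 -m pendant '[[-0.9,-0.47,0,0,0,0,0.4],[-0.9,-0.47,0,0,0,0,0.4],[-0.9,-0.47,0,0,0,0,0.4],[-0.9,-0.47,0,0,0,0,0.4],[-0.9,-0.47,0,0,0,0,0.4],[-0.9,-0.47,0,0,0,0,0.4],[-0.9,-0.47,0,0,0,0,0.4],[-0.9,-0.47,0,0,0,0,0.4]]' 20
python3 -m pendant '[[-0.9,-0.47,0,0,0,0,0.4],[-0.9,-0.47,0,0,0,0,0.4],[0,0,0,0,0,1,0.4],[0,0,0,0,0,1,0.4],[0,0,0,0,0,1,0.4],[0,0,0,0,0,1,0.4],[0,0,0,0,0,1,0.4],[0,0,0,0,0,1,0.4]]'
python3 -m pendant '[[0,0,0,0,0,1,0.4],[0,0,0,0,0,1,0.4],[0,0,0,0,0,1,0.4],[0,0,0,0,0,0,0.4],[0,0,0,0,0,0,0.4],[0,0,0,0,0,0,0.4],[0,0,0,0,0,0,0.4],[0,0,0,0,0,0,0.4]]'
python3 -c "
from h import *
rel(.545,.280,.173,2.2)"
```

```text
clock: 4.75
ee_pos: [0.4705, 0.349, 0.3042]
eef_rot: [0.0, 0.133, 0.991, 0.0]
wrist_force: [1.1, 0.8, 0.2]
grip_width: 0.0337
grip_force: 0.0
clock: 5.75
ee_pos: [0.5437, 0.2812, 0.304]
eef_rot: [0.0, 0.527, 0.85, 0.0]
wrist_force: [0.9, -0.6, -0.5]
grip_width: 0.034
grip_force: 0.0
clock: 6.75
ee_pos: [0.5438, 0.281, 0.3039]
eef_rot: [0.0, 0.69, 0.723, -0.0]
wrist_force: [0.3, 0.4, -0.3]
grip_width: 0.0346
grip_force: 0.0
t 6.75 shift [-0.021  0.023  2.618] turn [-0.    0.    0.06] pos [0.5438 0.281  0.3039] F [ 0.3  0.4 -0.3] g 0.0346 0.0
```

```bash
python3 -m pendant '[[-0.02,0.02,0.5,0,0,0,0.4],[0,0,0.5,0,0,0,0.4],[0,0,0.5,0,0,0,0.4],[0,0,0.5,0,0,0,0.4],[0,0,0.3,0,0,0,0.4],[0,0,0.2,0,0,0,0.4],[0,0,0.12,0,0,0,0.4],[0,0,0,0,0,0,0.4]]' 20
python3 -m pendant '[[0,0,0,0,0,0,0.2],[0,0,0,0,0,0,0],[0,0,0,0,0,0,0],[0,0,0,0,0,0,0],[0,0,0,0,0,0,0],[0,0,0,0,0,0,0],[0,0,0,0,0,0,0],[0,0,0,0,0,0,0]]' 20
python3 -c "
from h import *
p=shot('side'); q=shot('top')
cv2.imwrite('pics/f1.png',np.hstack([cv2.resize(p['color'][90:230,220:350,::-1],(390,420)),cv2.resize(q['color'][130:250,150:270,::-1],(400,420))]))"
```

```text
clock: 7.75
ee_pos: [0.5449, 0.2802, 0.173]
eef_rot: [0.0, 0.691, 0.723, 0.0]
wrist_force: [0.5, 0.9, -0.3]
grip_width: 0.034
grip_force: 0.0
clock: 8.75
ee_pos: [0.5449, 0.2803, 0.1735]
eef_rot: [-0.0, 0.69, 0.723, 0.0]
wrist_force: [-3.1, -0.9, 6.0]
grip_width: 0.0074
grip_force: 23.3
```

View pics/f1.png

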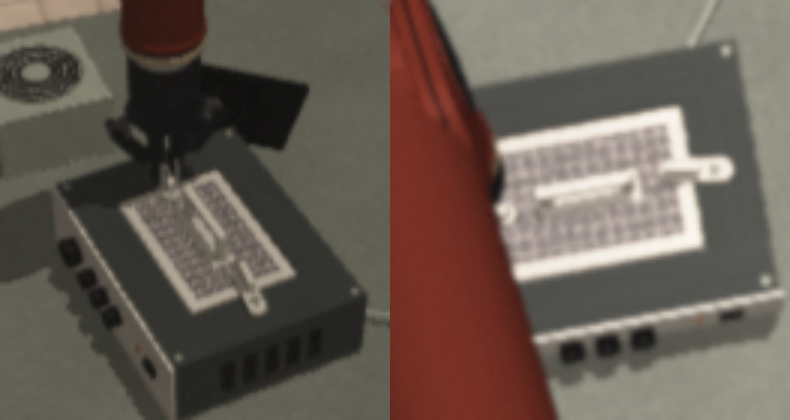

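Both crops show the fingers closed on the left fin, at (170,180) in the left crop. The 7.4 mm opening matches the 8 mm fin. The tips press on the bar at 6 N, so I lift 1.5 mm and then swing.

```bash
python3 -m pendant '[[0,0,-0.03,0,0,0,0],[0.002,-0.049,0,0,0,0.65,0],[0.002,-0.049,0,0,0,0.65,0],[0.002,-0.049,0,0,0,0.65,0],[0.002,-0.049,0,0,0,0.65,0],[0.002,-0.049,0,0,0,0.65,0],[0.002,-0.049,0,0,0,0.65,0],[0,0,0,0,0,0,0]]'
```

```text
clock: 9.85
ee_pos: [0.5306, 0.2836, 0.1738]
eef_rot: [0.0, 0.859, 0.511, 0.0]
wrist_force: [3.5, 2.8, -10.1]
grip_width: 0.0072
grip_force: 21.3
```

```bash
python3 -m pendant '[[0.002,-0.049,0.015,0,0,0.65,0],[0.002,-0.049,0,0,0,0.65,0],[0.002,-0.049,0,0,0,0.65,0],[0.002,-0.049,0,0,0,0.65,0],[0.002,-0.049,0,0,0,0.65,0],[0.002,-0.049,0,0,0,0.65,0],[0.002,-0.049,0,0,0,0.65,0],[0.002,-0.049,0,0,0,0.65,0]]'
python3 -m pendant '[[0.002,-0.049,0,0,0,0.65,0],[0.002,-0.049,0,0,0,0.65,0],[0,0,0,0,0,0,0],[0,0,0,0,0,0,0],[0,0,0,0,0,0,0.4],[0,0,0,0,0,0,0.4],[0,0,0,0,0,0,0.4],[0,0,0,0,0,0,0.4]]'
python3 -m pendant '[[0,0,-0.5,0,0,0,0.4],[0,0,-0.6,0,0,0,0.4],[0,0,-0.6,0,0,0,0.4],[0,0,0,0,0,-1,0.4],[0,0,0,0,0,-1,0.4],[0,0,0,0,0,-1,0.4],[0,0,0,0,0,-1,0.4],[0,0,0,0,0,-1,0.4]]'
python3 -m pendant '[[0,0,0,0,0,-1,0.4],[0,0,0,0,0,-1,0.4],[0,0,0,0,0,-1,0.4],[0,0,0,0,0,-1,0.4],[0,0,0,0,0,-1,0.4],[0,0,0,0,0,-0.4,0.4],[0,0,0,0,0,0,0.4],[0,0,0,0,0,0,0.4]]'
python3 -c "
from h import *
rel(.581,.1140,.1735,2.2)
for c in('side','top'):
  p=shot(c)
  for n in 'button_left_pivot button_left_fin button_right_pivot button_right_fin'.split():
    for r in vision.mark_of(n,p)[:3]:
      X=w(p,r['at'])
      if X[2]>.07: print(c,n,round(r['confidence'],2),X.round(4))
"
```

```text
clock: 10.85
ee_pos: [0.5182, 0.2979, 0.1737]
eef_rot: [-0.0, 0.985, 0.172, 0.0]
wrist_force: [2.9, 1.1, -4.4]
grip_width: 0.0072
grip_force: 22.0
clock: 11.85
ee_pos: [0.5168, 0.3025, 0.1737]
eef_rot: [-0.0, 0.997, 0.083, -0.0]
wrist_force: [-0.0, -0.2, -0.1]
grip_width: 0.034
grip_force: 0.0
clock: 12.85
ee_pos: [0.5168, 0.3025, 0.2587]
eef_rot: [0.0, 0.907, 0.42, -0.0]
wrist_force: [0.5, 0.5, 0.6]
grip_width: 0.0338
grip_force: 0.0
clock: 13.85
ee_pos: [0.5168, 0.3025, 0.2587]
eef_rot: [0.0, 0.691, 0.723, -0.0]
wrist_force: [-0.0, -0.5, 0.7]
grip_width: 0.0342
grip_force: 0.0
t 13.85 shift [-3.824  1.114  1.703] turn [-0.    0.    0.05] pos [0.5168 0.3025 0.2587] F [-0.  -0.5  0.7] g 0.0342 0.0
side button_left_pivot 0.46 [0.5406 0.3043 0.0901]
side button_left_fin 0.59 [0.5164 0.3017 0.1142]
side button_right_pivot 0.58 [0.5808 0.0919 0.0981]
side button_right_fin 0.51 [0.5809 0.1145 0.1124]
top button_left_pivot 0.69 [0.5455 0.3081 0.0955]
top button_left_fin 0.61 [0.5181 0.3044 0.1147]
top button_right_pivot 0.53 [0.5806 0.0854 0.0933]
top button_right_fin 0.54 [0.5842 0.1128 0.117 ]
```

The left button is now at about -1.57 rad. Next is the right one, the same way.

```bash
python3 -m pendant '[[-0.96,0.28,0,0,0,0,0.4],[-0.96,0.28,0,0,0,0,0.4],[-0.95,0.28,0,0,0,0,0.4],[-0.95,0.28,0,0,0,0,0.4],[0,0,0.5,0,0,0,0.4],[0,0,0.5,0,0,0,0.4],[0,0,0.4,0,0,0,0.4],[0,0,0.28,0,0,0,0.4]]' 20
python3 -m pendant '[[0,0,0,0,0,0,0.4],[0,0,0,0,0,0,0.2],[0,0,0,0,0,0,0],[0,0,0,0,0,0,0],[0,0,0,0,0,0,0],[0,0,0,0,0,0,0],[0,0,0,0,0,0,0],[0,0,0,0,0,0,0]]' 20
```

```text
clock: 15.35
ee_pos: [0.5814, 0.1145, 0.1736]
eef_rot: [-0.0, 0.69, 0.723, -0.0]
wrist_force: [0.4, 0.3, 0.2]
grip_width: 0.034
grip_force: 0.0
clock: 16.35
ee_pos: [0.5818, 0.1145, 0.1755]
eef_rot: [0.0, 0.691, 0.723, 0.001]
wrist_force: [-2.1, 0.6, 6.0]
grip_width: 0.0077
grip_force: 24.0
```

```bash
python3 -m pendant '[[0,0,-0.02,0,0,0,0],[-0.002,0.049,0,0,0,0.65,0],[-0.002,0.049,0,0,0,0.65,0],[-0.002,0.049,0,0,0,0.65,0],[-0.002,0.049,0,0,0,0.65,0],[-0.002,0.049,0,0,0,0.65,0],[-0.002,0.049,0,0,0,0.65,0],[-0.002,0.049,0,0,0,0.65,0]]'
python3 -m pendant '[[-0.002,0.049,0,0,0,0.65,0],[-0.002,0.049,0,0,0,0.65,0],[-0.002,0.049,0,0,0,0.65,0],[-0.002,0.049,0,0,0,0.65,0],[-0.002,0.049,0,0,0,0.65,0],[-0.002,0.049,0,0,0,0.65,0],[-0.002,0.049,0,0,0,0.65,0],[-0.002,0.049,0,0,0,0.65,0]]'
python3 -m pendant '[[-0.002,0.049,0,0,0,0.65,0],[0,0,0,0,0,0,0],[0,0,0,0,0,0,0],[0,0,0,0,0,0,0.4],[0,0,0,0,0,0,0.4],[0,0,0,0,0,0,0.4],[0,0,-0.3,0,0,0,0.4],[0,0,-0.4,0,0,0,0.6]]'
python3 -m pendant '[[0,0,-0.5,0,0,0,0.6],[0,0,-0.5,0,0,0,0.6],[0,0,0,0,0,-1,0.6],[0,0,0,0,0,-1,0.6],[0,0,0,0,0,-1,0.6],[0,0,0,0,0,-1,0.6],[0,0,0,0,0,-1,0.6],[0,0,0,0,0,-1,0.6]]'
python3 -m pendant '[[0,0,0,0,0,-1,0.6],[0,0,0,0,0,-1,0.6],[0,0,0,0,0,-1,0.6],[0,0,0,0,0,-0.5,0.6],[0,0,0,0,0,0,0.6],[0,0,0,0,0,0,0.6],[0,0,0,0,0,0,0.6],[0,0,0,0,0,0,0.6]]'
python3 -c "
from h import *
rel(.564,.1965,.176,9.7)
for c in('side','top'):
  p=shot(c,c+'2.png')
  for n in 'button_left_pivot button_left_fin button_right_pivot button_right_fin filter_handle filter tray'.split():
    for r in vision.mark_of(n,p)[:3]:
      X=w(p,r['at'])
      if X[2]>.07 or n=='tray': print(c,n,round(r['confidence'],2),X.round(4))
"
```

```text
clock: 17.35
ee_pos: [0.5984, 0.1098, 0.1757]
eef_rot: [0.0, 0.883, 0.47, 0.0]
wrist_force: [2.9, -0.8, -2.3]
grip_width: 0.0073
grip_force: 22.9
clock: 18.35
ee_pos: [0.6098, 0.0938, 0.1758]
eef_rot: [0.001, 0.992, 0.126, 0.001]
wrist_force: [4.0, -2.0, -3.6]
grip_width: 0.0073
grip_force: 22.8
clock: 19.35
ee_pos: [0.6096, 0.0919, 0.2119]
eef_rot: [0.0, 0.997, 0.082, -0.0]
wrist_force: [0.7, -0.1, -0.2]
grip_width: 0.0501
grip_force: 0.0
clock: 20.35
ee_pos: [0.6099, 0.0917, 0.2624]
eef_rot: [0.0, 0.876, 0.483, 0.001]
wrist_force: [-0.8, 0.4, -0.1]
grip_width: 0.0512
grip_force: 0.0
clock: 21.35
ee_pos: [0.6096, 0.092, 0.2607]
eef_rot: [0.0, 0.735, 0.678, -0.0]
wrist_force: [0.3, 0.6, -0.4]
grip_width: 0.0512
grip_force: 0.0
t 21.35 shift [ 2.011 -1.075  1.694] turn [-0.    0.   -1.78] pos [0.6096 0.092  0.2607] F [ 0.3  0.6 -0.4] g 0.0512 0.0
side button_left_pivot 0.64 [0.544  0.3038 0.0886]
side button_left_fin 0.42 [0.5183 0.3029 0.1182]
side button_right_pivot 0.5 [0.5806 0.0898 0.0968]
side button_right_fin 0.49 [0.6045 0.0914 0.1157]
side filter_handle 0.91 [0.5651 0.1958 0.1243]
side filter 0.55 [0.562  0.1965 0.0807]
side tray 0.72 [ 0.5374 -0.1964 -0.0015]
side tray 0.61 [ 0.781  -0.0655  0.0019]
top button_left_pivot 0.56 [0.5453 0.3065 0.0942]
top button_left_fin 0.46 [0.5139 0.3028 0.1157]
top button_left_fin 0.15 [0.5645 0.1962 0.0769]
top filter_handle 0.81 [0.5659 0.1956 0.1221]
top filter 0.56 [0.5624 0.1969 0.0771]
top tray 0.96 [ 0.5405 -0.1909  0.001 ]
top tray 0.74 [0.5172 0.3009 0.1128]
```

View pics/side2.png

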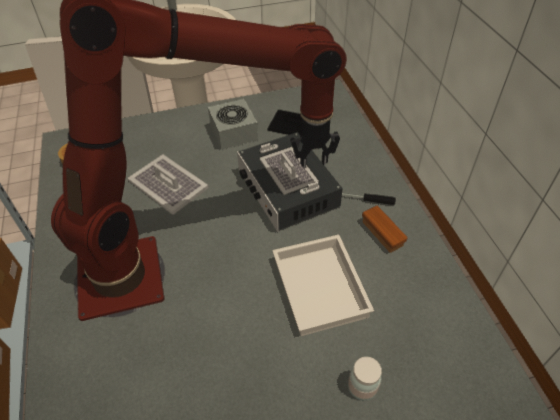

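Both buttons now lie along the filter's short edges, at side (268,148) and (310,188). Next I go to the handle.

```bash
python3 -m pendant '[[0.67,-0.36,0,0,0,0,0.6],[0.67,-0.36,0,0,0,0,0.6],[0.67,-0.36,0,0,0,0,0.6],[0,0,0,0,0,-0.89,0.6],[0,0,0,0,0,-0.89,0.6],[0,0,0,0,0,0,0.6],[0,0,0.4,0,0,0,0.6],[0,0,0.4,0,0,0,0.6]]'
python3 -m pendant '[[0,0,0.4,0,0,0,0.6],[0,0,0.3,0,0,0,0.6],[0,0,0.2,0,0,0,0.6],[0,0,0,0,0,0,0.6],[0,0,0,0,0,0,0.2],[0,0,0,0,0,0,0],[0,0,0,0,0,0,0],[0,0,0,0,0,0,0]]' 60
python3 -m pendant '[[0,0,0,0,0,0,0],[0,0,0,0,0,0,0],[0,0,0,0,0,0,0],[0,0,-0.05,0,0,0,0],[0,0,-0.05,0,0,0,0],[0,0,-0.1,0,0,0,0],[0,0,0,0,0,0,0],[0,0,0,0,0,0,0]]' 60
```

```text
clock: 23.15
ee_pos: [0.5639, 0.1963, 0.2204]
eef_rot: [0.0, 0.646, 0.763, 0.0]
wrist_force: [0.3, 1.0, -0.2]
grip_width: 0.0512
grip_force: 0.0
clock: 24.15
ee_pos: [0.5641, 0.1965, 0.1764]
eef_rot: [0.0, 0.645, 0.764, 0.001]
wrist_force: [-0.5, -0.8, 5.0]
grip_width: 0.009
grip_force: 59.6
clock: 25.15
ee_pos: [0.5637, 0.1964, 0.1856]
eef_rot: [0.0, 0.645, 0.764, -0.0]
wrist_force: [0.6, -0.9, -3.4]
grip_width: 0.0087
grip_force: 58.5
```

Gripped, and the weight reads about 3.5 N. I lift it straight out and check.

```bash
python3 -m pendant '[[0,0,-0.2,0,0,0,0],[0,0,-0.3,0,0,0,0],[0,0,-0.4,0,0,0,0],[0,0,-0.4,0,0,0,0],[0,0,-0.4,0,0,0,0],[0,0,-0.4,0,0,0,0],[0,0,-0.2,0,0,0,0],[0,0,0,0,0,0,0]]'
python3 -c "
from h import *
rel(.539,-.1936,.104,0)
p=shot('side','s3.png')"
```

```text
clock: 26.15
ee_pos: [0.5641, 0.1965, 0.3017]
eef_rot: [0.0, 0.645, 0.764, 0.001]
wrist_force: [0.6, 0.5, -4.0]
grip_width: 0.0089
grip_force: 58.6
t 26.15 shift [-7.609 -1.814  3.946] turn [ 0.01 -0.01  1.21] pos [0.5641 0.1965 0.3017] F [ 0.6  0.5 -4. ] g 0.0089 58.6
```

View pics/s3.png

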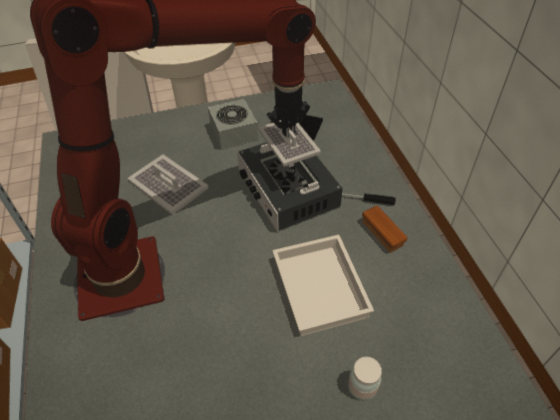

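The filter is out of the opening and level at (292,142). The fans show below it, and both buttons are aside. Next I carry it over the tray.

```bash
python3 -m pendant '[[-0.3,-0.07,0,0,0,0,0],[-0.5,-0.12,0,0,0,0,0],[-0.6,-0.145,0,0,0,0,0],[-0.7,-0.165,0,0,0,0,0],[-0.7,-0.165,0,0,0,0,0],[-0.7,-0.165,0,0,0,0,0],[-0.7,-0.165,0,0,0,0,0],[-0.7,-0.165,0,0,0,0,0]]'
python3 -m pendant '[[-0.7,-0.165,0,0,0,0,0],[-0.7,-0.165,0,0,0,0,0],[-0.6,-0.145,0,0,0,0,0],[-0.4,-0.1,0,0,0,0,0],[-0.3,-0.075,0,0,0,0,0],[0,0,0,0,0,0.6,0],[0,0,0,0,0,0.6,0],[0,0,0,0,0,0,0]]'
python3 -c "
from h import *
rel(.539,-.1936,.104,0)
p=shot('side')
print([(w(p,r['at']).round(4),round(r['confidence'],2)) for n in('filter','filter_handle','tray') for r in vision.mark_of(n,p)])"
```

```text
clock: 27.2
ee_pos: [0.5466, -0.0584, 0.3005]
eef_rot: [-0.0, 0.646, 0.764, -0.0]
wrist_force: [0.4, 0.2, -2.4]
grip_width: 0.009
grip_force: 58.5
clock: 28.2
ee_pos: [0.538, -0.194, 0.3005]
eef_rot: [-0.0, 0.707, 0.708, -0.0]
wrist_force: [0.0, -0.6, -3.0]
grip_width: 0.0087
grip_force: 58.5
t 28.20 shift [0.007 0.022 3.93 ] turn [-0.   -0.    0.01] pos [ 0.538  -0.194   0.3005] F [ 0.  -0.6 -3. ] g 0.0087 58.5
[(array([0.1787, 0.331 , 0.0018]), 0.67), (array([ 0.5381, -0.194 ,  0.2033]), 0.65), (array([ 0.5379, -0.1931,  0.2447]), 0.92), (array([ 0.5386, -0.1984, -0.0014]), 0.88)]
```

```bash
python3 -m pendant '[[0,0,0.4,0,0,0,0],[0,0,0.5,0,0,0,0],[0,0,0.5,0,0,0,0],[0,0,0.5,0,0,0,0],[0,0,0.5,0,0,0,0],[0,0,0.5,0,0,0,0],[0,0,0.4,0,0,0,0],[0,0,0.2,0,0,0,0]]'
python3 -m pendant '[[0,0,0.15,0,0,0,0],[0,0,0.1,0,0,0,0],[0,0,0.06,0,0,0,0],[0,0,0.04,0,0,0,0],[0,0,0.03,0,0,0,0],[0,0,0.02,0,0,0,0],[0,0,0,0,0,0,0],[0,0,0,0,0,0,0]]'
```

```text
clock: 29.4
ee_pos: [0.5383, -0.1933, 0.1247]
eef_rot: [-0.0, 0.706, 0.708, -0.0]
wrist_force: [-0.1, 0.8, -3.1]
grip_width: 0.009
grip_force: 58.6
clock: 30.4
ee_pos: [0.5386, -0.1934, 0.1057]
eef_rot: [0.0, 0.707, 0.708, 0.0]
wrist_force: [-0.7, -1.1, -3.5]
grip_width: 0.0089
grip_force: 58.6
```

```bash
python3 -m pendant '[[0,0,0.02,0,0,0,0],[0,0,0,0,0,0,0],[0,0,0.01,0,0,0,0],[0,0,0,0,0,0,0],[0,0,0.01,0,0,0,0],[0,0,0,0,0,0,0],[0,0,0,0,0,0,0],[0,0,0,0,0,0,0]]'
```

```text
clock: 31.4
ee_pos: [0.5385, -0.1934, 0.1037]
eef_rot: [-0.0, 0.707, 0.708, -0.0]
wrist_force: [0.3, -0.2, -3.8]
grip_width: 0.0085
grip_force: 58.6
```

```bash
python3 -m pendant '[[0,0,0.01,0,0,0,0],[0,0,0,0,0,0,0],[0,0,0.01,0,0,0,0],[0,0,0,0,0,0,0],[0,0,0.01,0,0,0,0],[0,0,0,0,0,0,0],[0,0,0,0,0,0,0],[0,0,0,0,0,0,0]]'
```

```text
clock: 32.4
ee_pos: [0.5386, -0.1935, 0.1033]
eef_rot: [-0.0, 0.707, 0.708, 0.0]
wrist_force: [-7.4, 3.2, 15.5]
grip_width: 0.0088
grip_force: 61.2
```

The filter is on the tray floor. I ease the pressure, open gently and retreat upwards.

```bash
python3 -m pendant '[[0,0,-0.014,0,0,0,0],[0,0,0,0,0,0,0],[0,0,0,0,0,0,0.15],[0,0,0,0,0,0,0.3],[0,0,0,0,0,0,0.5],[0,0,0,0,0,0,0.5],[0,0,0,0,0,0,0.5],[0,0,0,0,0,0,0.5]]' 20
python3 -m pendant '[[0,0,-0.2,0,0,0,0.5],[0,0,-0.4,0,0,0,0.5],[0,0,-0.5,0,0,0,0.5],[0,0,-0.7,0,0,0,0.5],[0,0,-0.8,0,0,0,0.5],[0,0,-0.7,0,0,0,0.5],[0,0,-0.3,0,0,0,0.5],[0,0,0,0,0,0,0.5]]'
python3 -c "
from h import *
rel(.539,-.1936,.104,0)
p=shot('side','s4.png')
for n in('filter','filter_handle','tray','button_left_fin','button_right_fin','button_left_pivot','button_right_pivot'):
  print(n,[(w(p,r['at']).round(4),round(r['confidence'],2)) for r in vision.mark_of(n,p)])"
```

```text
clock: 33.4
ee_pos: [0.5385, -0.1934, 0.1029]
eef_rot: [0.0, 0.707, 0.708, -0.0]
wrist_force: [-0.2, 0.0, 1.0]
grip_width: 0.0427
grip_force: 0.0
clock: 34.4
ee_pos: [0.5388, -0.1936, 0.284]
eef_rot: [0.001, 0.707, 0.708, 0.001]
wrist_force: [0.3, -0.7, -0.6]
grip_width: 0.0428
grip_force: 0.0
t 34.40 shift [-1.0e-03 -4.0e-03  3.6e+00] turn [ 0.02 -0.    0.01] pos [ 0.5388 -0.1936  0.284 ] F [ 0.3 -0.7 -0.6] g 0.0428 0.0
filter [(array([ 0.5392, -0.1936,  0.007 ]), 0.91), (array([0.1772, 0.3316, 0.0013]), 0.55), (array([0.4484, 0.5316, 0.0017]), 0.16)]
filter_handle [(array([0.1753, 0.3333, 0.0555]), 0.97), (array([ 0.538 , -0.1941,  0.0496]), 0.58)]
tray [(array([ 0.538 , -0.1953,  0.0498]), 0.42), (array([0.5822, 0.0909, 0.0948]), 0.18)]
button_left_fin [(array([0.5162, 0.3012, 0.1157]), 0.39)]
button_right_fin [(array([0.6092, 0.0887, 0.1177]), 0.53)]
button_left_pivot [(array([0.5409, 0.3056, 0.0908]), 0.69)]
button_right_pivot [(array([0.5802, 0.0909, 0.0945]), 0.47)]
```

View pics/s4.png

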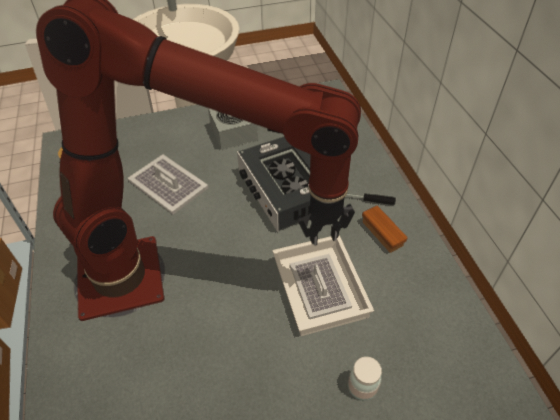

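The filter lies flat in the tray at (322,283), handle up. The buttons are aside and the bystanders are where they were, so I hand the job in.

```bash
python3 -c "
from h import *
print(workorder.close_job())"
```

```text
the job is handed in; nothing more can be done
None
```

The job is handed in at about 34.5 s of the 72 s: both buttons are turned aside to about -1.57 rad, the filter lies flat in the wash tray with its handle up, and I moved none of the four bystander items.

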